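# Open the pencil box with the sliding lid

## Robot

A 7-joint arm with a two-finger parallel gripper is mounted at the origin on a cart in front of the work surface, level with it; the furniture and walls round the work are solid. World frame = base frame: x ahead of the robot, y to its left, z up, the work surface at z = 0. Lengths are in m, angles in rad, forces in N, time in s.
With the tool pointing down it reaches from about 0.35 to 0.9 m from the base axis. Payload 8.1 kg.
Tool frame: the origin (TCP) lies midway between the tips of the shut fingers; the grasp point (between the pads) lies 19 mm behind it (grip_depth is the distance from the TCP to the grasp point, in m); z points along the fingers, y is the line along which they close (so a half turn about z gives the same grasp; the last joint's range is limited). The gripper opens to 92 mm and grips with 3 to 60 N. Pads are 19 mm wide; open, the fingers measure 130 mm over their backs; the gripper's body (75 mm by 190 mm) begins 47 mm behind the grasp point.
Start: joints at [1.043, 0.434, 0.025, 1.573, -0.012, 1.134, -0.075], TCP at [0.258, -0.569, 0.227] pointing down, gripper open.
Joint ranges: [-2.62, 2.62], [-0.44, 2.09], [-1.27, 1.32], [0.08, 2.57], [-1.32, 4.46], [0.12, 2], [-2.74, 2.74]. Speed limits (rad/s): [2.22, 2.22, 3.01, 3.01, 3.14, 3.14, 3.14].

## Interface

Orientations are given as a 3x3 rotation matrix whose columns are the frame's x, y, z axes.
In Python, from cell import * gives the robot as it stands.
- The arm moves only by the shell command python3 -m handwheel 'ROWS' [FORCE]. ROWS is JSON, a list of rows, each a list of 3 entries, a list of its own where there are three numbers: the shift along the world's x, y, z in units of 50 mm (1.0 is 50 mm), then the turn, a rotation vector about the world's x, y, z in units of 6 degrees (1.0 is 6 degrees), then the closure in counts, from 0 (fully open) to 255 (shut). A call has 1 to 20 rows; each row shifts and turns the commanded pose from where the row before left it; what a row does not reach is not made up. A row lasts 1/8 s, in which the tool goes at most 62.5 mm and 10.7 degrees, less where a joint would pass 70% of its speed; a pose out of reach is approached as far as the arm can. A call is refused whole if a number of a shift passes 1 or a number of a turn 1, either way. A call with a gripper value outside its range is refused whole. The fingers move at their own pace and stop on an object; FORCE is the grip in N (left out, the last holds). Time passes only in rows, so rows that do not move let the fingers close. It gives the time, the measured TCP pose, the force, the opening and the grip force at its end, in the units of the state.
- get_state(): the state, without advancing time (a new reading comes with each control period).
- grab_frame(name): name is "scene" or "top"; returns a dict with "pixels" (480x640x3 uint8, red, green, blue), "z_map" (480x640 float32, m along the optical axis (not along the pixel's ray), 0 where there is no reading), "fx", "fy", "cx", "cy" (pixels), "R" (3x3) and "t" (3): a world point X has camera coordinates R X + t. Camera axes: x right, y down, z forward; pixel columns grow to the right and rows downward; lengths in m; the calibration is good to about 2 mm. A picture is of the moment at which its call begins.
- hand_in(): hands the job in; it is judged then, once.
Trained networks look in a picture, given as the dict that the camera call returned (one of the last four; its "shot" number tells which), for a name from the list of things; names that differ only in an ending like _2 or _b are one class to them, and where a whole thing is asked for, a point or a joint stands for the part that bears it (a point fixed in the world has none). Each returns a list of dicts, best first, with "p" (0 to 1); they miss things now and then, are a little off and sometimes report something else, mostly with a low value. They report only what shows in the picture. A call takes as long as a camera call.
- regions_of(picture, query): "pixels" (480x640 bool, what is visible of it).
- landmark_of(picture, query): "centre" ([x, y, z] in m, in world coordinates, good to about 4 mm: a listed point, or the origin of a listed thing).
The state is a dict: "time": time; "joint_positions": joint angles; "qvel": joint speeds; "joint_torque": joint torques, N m; "eef_pos": TCP position; "orientation": TCP orientation; "ft_force": force on the tool from outside, world axes, zero at the start; "torque": the same for the moment, N m; "opening": opening from 0.0 (shut) to 1.0 (fully open); "finger_force": force on a finger pad.
Only numpy, scipy, OpenCV 4.12 (cv2) and the standard library are available. Lean on these libraries where they do the work, as an engineer would, in place of code of your own. Each camera call takes 0.05 s, during which the arm holds its last target. There are 200 camera calls.

## Task

Open the dark-lidded pencil box: raise the handle end of its sliding lid over the stop lip at the front, slide the lid forward out of its grooves, and lay it flat, handle up, on the cork mat, lowering it by hand rather than dropping it. Leave the pale-lidded box shut.

Things in the scene. Friction and masses are not known exactly. Their poses are not given: they have to be found in the camera images.
- dark_box: Fixed pencil box 170x98x60 mm. Origin: centre of underside; x to closed rear, front faces robot, z up. Lid lies on ledges at z 40 mm. Front wall (x -85 to -77) has a 5 mm high stop lip. Keepers over the lid's sides at x 25 to 85 leave the lid 8 mm of height: raise the handle end about 10 mm (15 at most), slide the lid 52 mm or more to -x, then lift off. Side play 2 mm; ahead of x 10 nothing stands above the shut lid.
- dark_lid: Dark brown wooden sliding lid, about 90 g, loose, shut at first; 149 x 80 x 6 mm plate; origin at the plate's centre, x to its box's rear, z up. Handle: upright block 30 (x) x 22 (y) mm, standing 34 mm above the plate's top, centred at x = -45 mm; pinch it across y, 15 to 30 mm above the plate's top. Once out, its rear may droop in the grip.
- light_lid: Pale wooden lid of the second box, which is otherwise alike; a bystander, to be left shut; 149 x 80 x 6 mm plate; origin at the plate's centre, x to its box's rear, z up. Handle: upright block 30 (x) x 22 (y) mm, standing 34 mm above the plate's top, centred at x = -45 mm; pinch it across y, 15 to 30 mm above the plate's top.
- cork_mat: Cork mat lying fixed on the bench, 240 (x) x 180 (y) x 4 mm. Origin: centre of its underside; x along its length, z up. The lid goes here.

How it is judged:
By the outcome, as a careful person would: the job done as asked, in the order asked, and still so for the second after the job is handed in, with the robot touching nothing.
It also fails if it takes over 40 s, if anything falls off the work surface, if the arm or the gripper's body presses on something with over 40 N, if the wrist force passes 120 N, or if a joint passes its speed limit or range.

## Working session

There is one attempt and no reset: what is moved stays moved. The work goes in short steps, Python scripts to look and compute and a shell command to move; the robot and the scene stay as the last step left them, time stands still between calls to the robot, and variables do not carry over. Pictures are saved under pics/ and viewed, at most 10 in all, crops included, and the job is handed in when it is done.

```bash
mkdir -p pics
cat > h.py <<'E'
from cell import *
import numpy as np, cv2
def pts(f,m):
    v,u=np.nonzero(m&(f["z_map"]>0)); z=f["z_map"][v,u]
    c=np.stack([(u-f["cx"])/f["fx"]*z,(v-f["cy"])/f["fy"]*z,z],1)
    return (c-np.array(f["t"]))@np.array(f["R"])
def save(f,n): cv2.imwrite("pics/"+n,f["pixels"][:,:,::-1])
E
python3 - <<'E'
from h import *
np.set_printoptions(precision=4,suppress=True)
for cam in("top","scene"):
    f=grab_frame(cam); save(f,cam+"0.png")
    for q in("dark_box","dark_lid","light_lid","cork_mat"):
        for r in landmark_of(f,q)[:2]: print(cam,q,r["p"],np.array(r["centre"]))
        rs=regions_of(f,q)
        if rs:
            P=pts(f,rs[0]["pixels"]); z=np.median(P[:,2]); 
            Q=P[abs(P[:,2]-z)<.004]
            (c,s,a)=cv2.minAreaRect((Q[:,:2]*1000).astype(np.float32))
            print("  reg",rs[0]["p"],len(P),"medz",z,"rect",c,s,a,"zmax",np.percentile(P[:,2],99))
s=get_state();print(s["time"],s["eef_pos"],s["orientation"],s["opening"])
E
```

```text
reg 0.94 1618 medz 0.04801990655954995 rect (569.7076416015625, 35.01543426513672) (97.81025695800781, 162.38101196289062) 82.25088500976562 zmax 0.06362885311327136
top dark_lid 0.67 [0.5714 0.0289 0.0393]
  reg 0.79 3002 medz 0.04685362216043363 rect (573.2688598632812, 34.54084777832031) (79.86024475097656, 148.82774353027344) 82.22262573242188 zmax 0.08163766391735039
top light_lid 0.94 [0.5614 0.2931 0.0434]
  reg 0.77 2950 medz 0.04672736990683236 rect (564.500244140625, 294.80804443359375) (82.80919647216797, 148.6710968017578) 87.35216522216797 zmax 0.08168295461512753
top cork_mat 0.76 [ 0.587  -0.1756 -0.0007]
  reg 0.8 10410 medz 0.004728903117196485 rect (586.2337646484375, -174.46261596679688) (180.9920654296875, 240.60025024414062) 88.68878936767578 zmax 0.00839189231982981
scene dark_box 0.79 [0.5747 0.0304 0.0008]
  reg 0.69 3198 medz 0.04131007277565912 rect (570.810791015625, 32.65768051147461) (100.63227844238281, 170.45228576660156) 82.84295654296875 zmax 0.06004169225433894
scene dark_lid 0.64 [0.574  0.0345 0.0448]
  reg 0.96 2807 medz 0.04462030888373346 rect (571.337646484375, 33.07512664794922) (87.57482147216797, 148.9627685546875) 82.7767562866211 zmax 0.07894473412130755
scene light_lid 0.8 [0.5665 0.2929 0.0455]
  reg 0.63 1597 medz 0.04462105135998395 rect (562.1861572265625, 290.5692443847656) (85.21024322509766, 148.83656311035156) 88.0157241821289 zmax 0.07901185691589906
scene cork_mat 0.75 [ 0.5868 -0.1758 -0.0004]
  reg 0.77 16010 medz 0.0026341767291026444 rect (585.0615844726562, -175.09982299804688) (183.07614135742188, 242.04165649414062) 88.45626831054688 zmax 0.00538987497802891
0.9 [ 0.2576 -0.5695  0.2267] [[ 0.9111  0.4121  0.    ]
 [ 0.4121 -0.9111 -0.0001]
 [-0.      0.0001 -1.    ]] 0.998562362153037
```

View pics/top0.png

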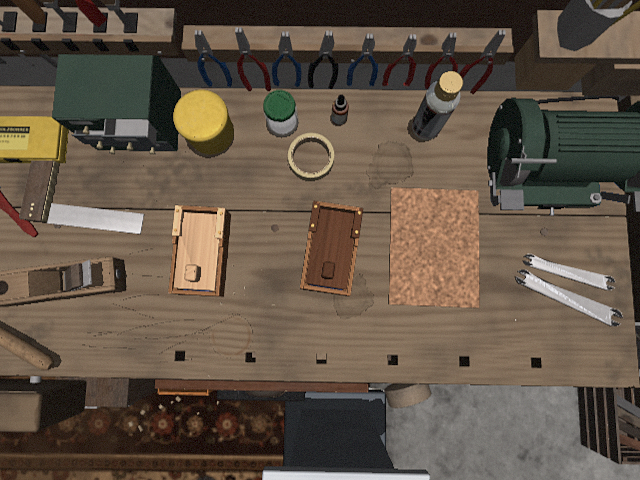

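View pics/scene0.png

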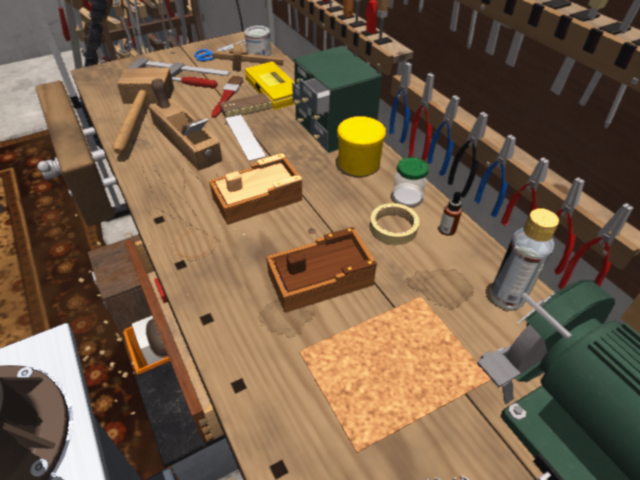

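The top view shows the dark box at about (332,248) with its handle at (328,270), the mat at (434,247) and the pale box at (198,250). The rear of the dark box leans toward -y, so its yaw is about -7.5°. Next I measure the handle top.

Run:
```python
from h import *
np.set_printoptions(precision=4,suppress=True)
for cam in("top","scene"):
    f=grab_frame(cam); P=pts(f,np.ones((480,640),bool))
    Q=P[(abs(P[:,0]-.528)<.04)&(abs(P[:,1]-.04)<.04)]
    H=Q[Q[:,2]>.074]; print(cam,len(H),np.median(H[:,2]),cv2.minAreaRect((H[:,:2]*1000).astype(np.float32)))
    B=P[(abs(P[:,0]-.572)<.11)&(abs(P[:,1]-.034)<.08)&(P[:,2]>.03)]
    print(cv2.minAreaRect((B[:,:2]*1000).astype(np.float32)))
```

```text
top 186 0.08025112257499858 ((528.70849609375, 40.661949157714844), (21.705780029296875, 30.064912796020508), 82.71707153320312)
((573.526123046875, 34.47446823120117), (97.99900817871094, 170.42929077148438), 82.20845031738281)
scene 178 0.0775613507659984 ((527.0247192382812, 38.502098083496094), (23.23021125793457, 30.15653419494629), 86.79013061523438)
((571.516845703125, 32.565101623535156), (100.9111099243164, 170.62554931640625), 82.33513641357422)
```

```bash
python3 -m handwheel '[[[0.27,0.61,0],[0,0,-0.267],0],[[0.27,0.61,0],[0,0,-0.267],0],[[0.27,0.61,0],[0,0,-0.267],0],[[0.27,0.61,0],[0,0,-0.267],0],[[0.27,0.61,0],[0,0,-0.267],0],[[0.27,0.61,0],[0,0,-0.267],0],[[0.27,0.61,0],[0,0,-0.267],0],[[0.27,0.61,0],[0,0,-0.267],0],[[0.27,0.61,0],[0,0,-0.267],0],[[0.27,0.61,0],[0,0,-0.267],0],[[0.27,0.61,0],[0,0,-0.267],0],[[0.27,0.61,0],[0,0,-0.267],0],[[0.27,0.61,0],[0,0,-0.267],0],[[0.27,0.61,0],[0,0,-0.267],0],[[0.27,0.61,0],[0,0,-0.267],0],[[0.27,0.61,0],[0,0,-0.267],0],[[0.27,0.61,0],[0,0,-0.267],0],[[0.27,0.61,0],[0,0,-0.267],0],[[0.27,0.61,0],[0,0,-0.267],0],[[0.27,0.61,0],[0,0,-0.267],0]]' 15; python3 -c "
from h import *
s=get_state();print(s['time'],s['eef_pos'],s['orientation'],s['ft_force'],s['joint_positions'])"
```

```text
time: 3.5
eef_pos: [0.528, 0.0415, 0.2269]
orientation: [[0.991, -0.135, 0.0], [-0.135, -0.991, -0.0], [0.0, 0.0, -1.0]]
ft_force: [0.2, -0.1, -0.0]
opening: 0.999
finger_force: 0.0
3.5 [0.52799263 0.04147788 0.22686206] [[ 9.90819347e-01 -1.35192225e-01  2.91283536e-04]
 [-1.35192202e-01 -9.90819388e-01 -9.80157919e-05]
 [ 3.01860348e-04  5.77366803e-05 -9.99999953e-01]] [ 0.15518057 -0.08220482 -0.03086579] [ 0.01044925  0.29636255 -0.24156149  1.7890314   0.08011051  1.06542686
 -1.96619428]
```

```bash
python3 -m handwheel '[[[0,-0.02,-0.5],[0,0,0],0],[[0,0,-0.5],[0,0,0],0],[[0,0,-0.5],[0,0,0],0],[[0,0,-0.5],[0,0,0],0],[[0,0,-0.5],[0,0,0],0],[[0,0,-0.5],[0,0,0],60],[[0,0,-0.3],[0,0,0],120],[[0,0,-0.2],[0,0,0],140],[[0,0,0],[0,0,0],255],[[0,0,0],[0,0,0],255],[[0,0,0],[0,0,0],255],[[0,0,0],[0,0,0],255]]' 30
```

```text
time: 5.0
eef_pos: [0.5278, 0.0395, 0.0522]
orientation: [[0.991, -0.134, 0.001], [-0.134, -0.991, 0.0], [0.001, -0.0, -1.0]]
ft_force: [0.4, -0.2, 0.5]
opening: 0.285
finger_force: 0.0
```

```bash
python3 -m handwheel '[[[0,0,0],[0,0,0],255],[[0,0,0],[0,0,0],255],[[0,0,0],[0,0,0],255]]' 30; python3 -m handwheel '[[[0.002,0,0.03],[0.015,0.11,0],255],[[0.002,0,0.03],[0.015,0.11,0],255],[[0.002,0,0.03],[0.015,0.11,0],255],[[0.002,0,0.03],[0.015,0.11,0],255],[[0.002,0,0.03],[0.015,0.11,0],255],[[0.002,0,0.03],[0.015,0.11,0],255],[[0,0,0],[0,0,0],255],[[0,0,0],[0,0,0],255]]'
```

```text
time: 5.38
eef_pos: [0.5278, 0.0396, 0.0521]
orientation: [[0.991, -0.134, 0.0], [-0.134, -0.991, -0.0], [0.0, -0.0, -1.0]]
ft_force: [-1.1, -0.1, 5.9]
opening: 0.239
finger_force: 30.0
time: 6.38
eef_pos: [0.528, 0.0395, 0.0606]
orientation: [[0.989, -0.134, -0.069], [-0.134, -0.991, 0.009], [-0.07, 0.0, -0.998]]
ft_force: [-0.2, -0.2, -0.7]
opening: 0.238
finger_force: 30.0
```

```bash
cat > lidfit.py <<'E'
from h import *
np.set_printoptions(precision=4,suppress=True)
import sys
for cam in("scene","top"):
    f=grab_frame(cam); rs=regions_of(f,"dark_lid")
    if cam=="scene": save(f,sys.argv[1])
    for r in landmark_of(f,"dark_lid")[:1]: print(cam,"lm",r["p"],np.array(r["centre"]))
    if not rs: continue
    P=pts(f,cv2.erode(rs[0]["pixels"].astype(np.uint8),np.ones((3,3)))>0)
    k=np.ones(len(P),bool); k&=P[:,2]<np.percentile(P[:,2],75)+.01
    for i in range(8):
        A=np.c_[P[k,:2],np.ones(k.sum())]; c=np.linalg.lstsq(A,P[k,2],rcond=None)[0]
        k=abs(np.c_[P[:,:2],np.ones(len(P))]@c-P[:,2])<.004
    a=np.r_[P[k,:2]]*1000
    print(cam,rs[0]["p"],k.sum(),"slope dz/dx,dy",c[:2],"rect",cv2.minAreaRect(a.astype(np.float32)),"z",P[k,2].min(),P[k,2].max())
E
python3 lidfit.py lift.png
```

```text
scene 0.65 896 slope dz/dx,dy [-0.0704  0.0086] rect ((569.7767333984375, 31.811880111694336), (79.05763244628906, 145.2895965576172), 82.59367370605469) z 0.042004157866301475 0.05691027659312279
```

View pics/lift.png

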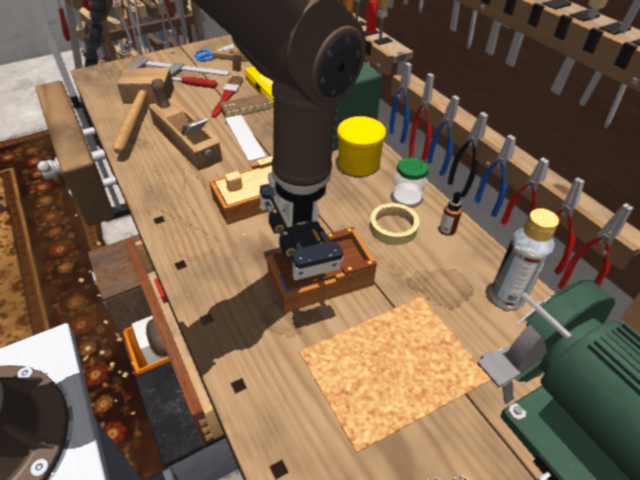

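The fit shows a 4° tilt with the front edge up about 10 mm; in the picture the gripper holds the handle at about (312,258). Now I slide the lid forward.

```bash
python3 -m handwheel '[[[-0.1,0.0135,0.0],[0,0,0],255],[[-0.1,0.0135,0],[0,0,0],255],[[-0.1,0.0135,0],[0,0,0],255],[[-0.1,0.0135,0],[0,0,0],255]]'; python3 -m handwheel '[[[-0.1,0.0135,0.0],[0,0,0],255],[[-0.1,0.0135,0],[0,0,0],255],[[-0.1,0.0135,0],[0,0,0],255],[[-0.1,0.0135,0],[0,0,0],255],[[-0.1,0.0135,0],[0,0,0],255],[[-0.1,0.0135,0],[0,0,0],255],[[-0.1,0.0135,0],[0,0,0],255],[[-0.1,0.0135,0],[0,0,0],255],[[-0.05,0.007,0],[0,0,0],255],[[0,0,0],[0,0,0],255]]';python3 lidfit.py slid.png
```

```text
time: 7.18
eef_pos: [0.5077, 0.0423, 0.0608]
orientation: [[0.989, -0.134, -0.069], [-0.134, -0.991, 0.009], [-0.07, -0.0, -0.998]]
ft_force: [0.7, -0.7, -1.2]
opening: 0.241
finger_force: 30.0
time: 8.43
eef_pos: [0.4656, 0.048, 0.0608]
orientation: [[0.989, -0.134, -0.069], [-0.134, -0.991, 0.009], [-0.07, -0.0, -0.998]]
ft_force: [0.6, 0.3, -0.6]
opening: 0.235
finger_force: 30.0
scene lm 0.85 [0.5118 0.0396 0.0497]
scene 0.8 1152 slope dz/dx,dy [-0.0701  0.0082] rect ((507.947265625, 39.34476089477539), (78.50824737548828, 144.20919799804688), 83.30136108398438) z 0.041768681002372146 0.05779050245065821
```

```bash
python3 -m handwheel '[[[0,0,0.05],[0,0,0],255],[[0,0,0.1],[0,0,0],255],[[0,0,0.15],[0,0,0],255],[[0,0,0.2],[0,0,0],255],[[0,0,0.25],[0,0,0],255],[[0,0,0.25],[0,0,0],255],[[0,0,0.25],[-0.015,-0.11,0],255],[[0,0,0.15],[-0.015,-0.11,0],255],[[0,0,0.1],[-0.015,-0.11,0],255],[[0,0,0],[-0.015,-0.11,0],255],[[0,0,0],[-0.015,-0.11,0],255],[[0,0,0],[-0.015,-0.11,0],255]]' 40; python3 lidfit.py up.png
```

```text
time: 10.22
eef_pos: [0.4654, 0.048, 0.1354]
orientation: [[0.991, -0.134, -0.0], [-0.134, -0.991, -0.0], [0.0, 0.0, -1.0]]
ft_force: [0.3, -0.1, -0.8]
opening: 0.24
finger_force: 40.0
scene lm 0.93 [0.5088 0.0412 0.127 ]
scene 0.73 1444 slope dz/dx,dy [-0.  0.] rect ((507.21783447265625, 39.06203079223633), (77.76084899902344, 143.8324432373047), 83.03472900390625) z 0.12413951407942482 0.13103223562923028
top 0.62 216 slope dz/dx,dy [-0.024 -0.008] rect ((577.0974731445312, 51.20130157470703), (21.668254852294922, 44.397918701171875), 2.8479366302490234) z 0.1263253764753994 0.13352473602797207
```

View pics/up.png

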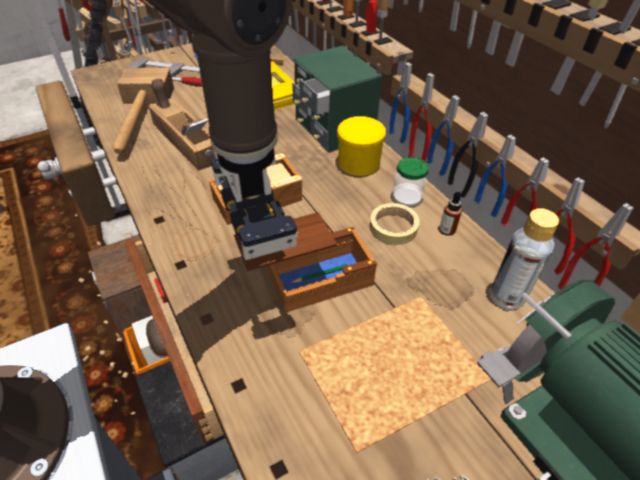

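The lid hangs level and clear of the box, which now lies open at about (320,275). Next I carry it to the mat.

```bash
python3 -m handwheel '[[[0.05,-0.15,0],[0,0,0],255],[[0.1,-0.3,0],[0,0,0],255],[[0.11,-0.31,0],[0,0,0],255],[[0.11,-0.31,0],[0,0,0],255],[[0.11,-0.31,0],[0,0,0],255],[[0.11,-0.31,0],[0,0,0],255],[[0.11,-0.31,0],[0,0,0],255],[[0.11,-0.31,0],[0,0,0],255],[[0.11,-0.31,0],[0,0,0],255],[[0.11,-0.31,0],[0,0,0],255],[[0.11,-0.31,0],[0,0,0],255],[[0.11,-0.31,0],[0,0,0],255],[[0.11,-0.31,0],[0,0,0],255],[[0.11,-0.31,0],[0,0,0],255],[[0.1,-0.3,0],[0,0,0],255],[[0.05,-0.15,0],[0,0,0],255],[[0,0,0],[0,0,0],255]]'; python3 -m handwheel '[[[0,0,-0.15],[0,0,0],255],[[0,0,-0.3],[0,0,0],255],[[0,0,-0.35],[0,0,0],255],[[0,0,-0.35],[0,0,0],255],[[0,0,-0.35],[0,0,0],255],[[0,0,-0.3],[0,0,0],255],[[0,0,-0.2],[0,0,0],255],[[0,0,-0.1],[0,0,0],255],[[0,0,0],[0,0,0],255]]'; python3 lidfit.py low.png
```

```text
time: 12.65
eef_pos: [0.5467, -0.1835, 0.1356]
orientation: [[0.991, -0.135, -0.0], [-0.135, -0.991, 0.0], [-0.0, 0.0, -1.0]]
ft_force: [-0.9, 1.2, -0.2]
opening: 0.235
finger_force: 40.0
time: 13.78
eef_pos: [0.5467, -0.183, 0.0307]
orientation: [[0.991, -0.134, -0.0], [-0.134, -0.991, -0.0], [-0.0, 0.0, -1.0]]
ft_force: [0.1, 0.2, -1.1]
opening: 0.241
finger_force: 40.0
scene lm 0.72 [ 0.5917 -0.191   0.0229]
scene 0.89 1443 slope dz/dx,dy [-0.0021  0.0007] rect ((589.8255615234375, -190.75872802734375), (77.7361831665039, 145.20086669921875), 81.96150207519531) z 0.019662898269428235 0.026792590225958944
top 0.91 900 slope dz/dx,dy [-0.0004  0.0008] rect ((593.0640258789062, -185.73342895507812), (75.83629608154297, 149.1082305908203), 80.7728271484375) z 0.022103456876942696 0.029627549306379144
```

View pics/low.png

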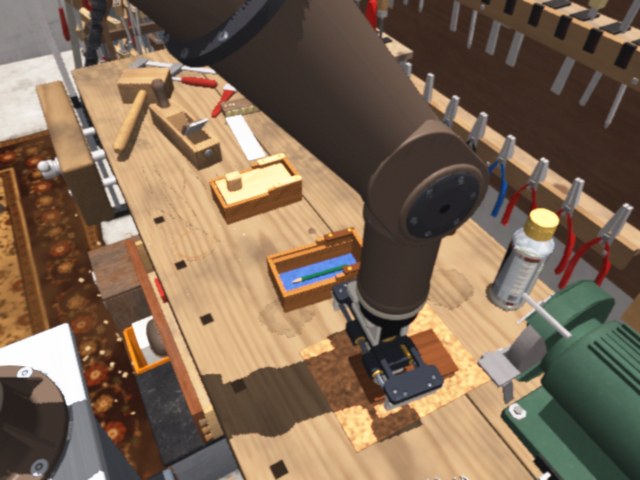

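The lid is level, about 15 mm above the mat and 14 mm off centre in y. I correct that and lower it slowly.

```bash
python3 -m handwheel '[[[-0.05,0.13,0],[0,0,0],255],[[-0.05,0.13,0],[0,0,0],255],[[0,0,-0.03],[0,0,0],255],[[0,0,-0.04],[0,0,0],255],[[0,0,-0.04],[0,0,0],255],[[0,0,-0.04],[0,0,0],255],[[0,0,-0.04],[0,0,0],255],[[0,0,-0.03],[0,0,0],255],[[0,0,-0.02],[0,0,0],255],[[0,0,-0.02],[0,0,0],255],[[0,0,0],[0,0,0],255],[[0,0,0],[0,0,0],255]]'
```

```text
time: 15.58
eef_pos: [0.5417, -0.17, 0.0178]
orientation: [[0.991, -0.134, 0.0], [-0.134, -0.991, -0.0], [0.0, 0.0, -1.0]]
ft_force: [-0.2, 1.2, -0.7]
opening: 0.238
finger_force: 40.0
```

```bash
for i in 1; do python3 -m handwheel '[[[0,0,-0.01],[0,0,0],255],[[0,0,-0.01],[0,0,0],255],[[0,0,-0.01],[0,0,0],255],[[0,0,0],[0,0,0],255],[[0,0,0],[0,0,0],255]]'; done
```

```text
time: 16.2
eef_pos: [0.5416, -0.17, 0.0162]
orientation: [[0.991, -0.134, -0.0], [-0.134, -0.991, -0.0], [-0.0, 0.0, -1.0]]
ft_force: [-0.4, 0.3, -1.3]
opening: 0.235
finger_force: 40.0
```

```bash
python3 -m handwheel '[[[0,0,-0.01],[0,0,0],255],[[0,0,-0.01],[0,0,0],255],[[0,0,0],[0,0,0],255],[[0,0,0],[0,0,0],255]]'
```

```text
time: 16.7
eef_pos: [0.5417, -0.1701, 0.0161]
orientation: [[0.991, -0.134, 0.0], [-0.134, -0.991, -0.0], [0.0, 0.0, -1.0]]
ft_force: [-4.3, 2.3, 10.6]
opening: 0.238
finger_force: 40.0
```

The lid touches the mat (10.6 N). I release it, then raise the tool and back away.

```bash
python3 -m handwheel '[[[0,0,0.01],[0,0,0],255],[[0,0,0],[0,0,0],150],[[0,0,0],[0,0,0],120],[[0,0,0],[0,0,0],90],[[0,0,0],[0,0,0],60],[[0,0,0],[0,0,0],60],[[0,0,0.2],[0,0,0],60],[[0,0,0.4],[0,0,0],60],[[0,0,0.6],[0,0,0],60],[[0,0,0.6],[0,0,0],60],[[0,0,0.6],[0,0,0],60],[[0,-0.4,0.6],[0,0,0],60],[[-0.3,-0.6,0.4],[0,0,0],60],[[-0.4,-0.6,0],[0,0,0],60],[[-0.4,-0.6,0],[0,0,0],60],[[-0.4,-0.6,0],[0,0,0],60],[[-0.4,-0.6,0],[0,0,0],60],[[-0.2,-0.3,0],[0,0,0],60],[[0,0,0],[0,0,0],60],[[0,0,0],[0,0,0],60]]'; python3 lidfit.py done.png
```

```text
time: 19.2
eef_pos: [0.4379, -0.3534, 0.1859]
orientation: [[0.991, -0.132, 0.001], [-0.132, -0.991, 0.001], [0.001, -0.001, -1.0]]
ft_force: [0.3, 0.9, -0.0]
opening: 0.764
finger_force: 0.0
top lm 0.92 [ 0.5829 -0.1764  0.0062]
top 0.59 2508 slope dz/dx,dy [-0.0018  0.0024] rect ((586.1903686523438, -174.78387451171875), (79.25379943847656, 146.42398071289062), 82.52825164794922) z 0.006502833317257915 0.014631267493053329
```

View pics/done.png

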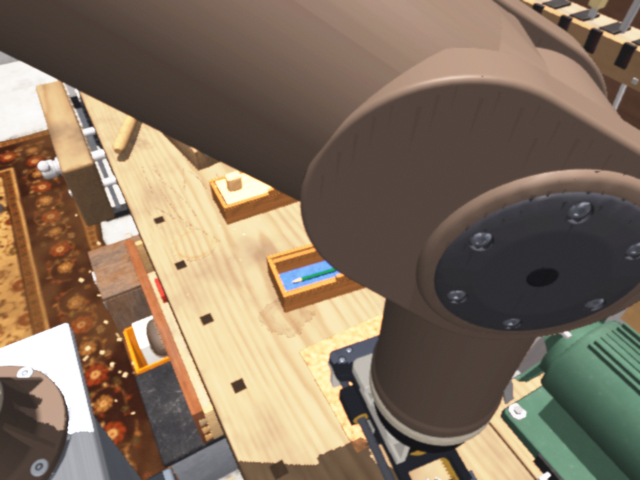

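The arm hides the mat in the scene view. The top camera puts the lid flat and level at (0.586, -0.175), plate top at about 10 mm, so it rests centred on the mat. The box is open at (315,275), the pale lid is shut at (240,188), and the arm is clear.

```bash
python3 -c "
from cell import *
print(hand_in())"
```

```text
the job is handed in; nothing more can be done
None
```

The dark lid was slid out of its box and lowered by hand, handle up, to lie flat at the centre of the cork mat; the pale box was left shut and the job is handed in at about 19 s (no verdict shown).

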